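# Push a returned contactor under the spring flap of the returns tray

### The arm

A 6-joint arm with a two-finger parallel gripper is mounted at the origin on the work surface. World frame = base frame: x ahead of the robot, y to its left, z up, the work surface at z = 0. Lengths are in m, angles in degrees, forces in N, time in s.
With the tool pointing down it reaches from about 0.375 to 0.9 m from the base axis. Payload 3.1 kg.
Tool frame: the origin (TCP) lies at the very end of the fingers, on their centre line; the grasp point (between the pads) lies 19 mm behind it; z points along the fingers, y is the line along which they close (so a half turn about z gives the same grasp; the last joint's range is limited). The gripper opens to 87 mm and grips with 3 to 60 N. Pads are 19 mm wide; open, the fingers measure 117 mm over their backs; the gripper's body (75 mm by 190 mm) begins 51 mm behind the grasp point.
Start: joints at [-79.211, 30.224, 82.088, -0, 67.689, -10.227], TCP at [0.224, -0.583, 0.223] pointing down, gripper open.
Joint ranges: [-176.69, 176.69], [-43.24, 126.21], [12.49, 139.97], [-82, 262], [0, 151.66], [-163.58, 163.58]. Speed limits (degrees/s): [159.86, 159.86, 180, 180, 180, 180].

### API

Orientations are given as a 3x3 rotation matrix whose columns are the frame's x, y, z axes.
In Python, from rig import * gives the robot as it stands.
- The arm moves only by the tool jog_arm, never from a script. Its arguments are lists of equal length, an entry for each row: "delta_pos": the shift along the world's x, y, z in cm, a list of three; "turn": the turn about the world's z in degrees; "grip": the closure, from 0 (fully open) to 1 (shut). In form: {"delta_pos": [[x, y, z], ...], "turn": [turn, ...], "grip": [grip, ...]}. A call has 1 to 12 rows; each row is the pose to reach, as a shift and turn from the pose commanded when the call began; what a row does not reach only later rows make up. A row lasts 1/8 s, in which the tool goes at most 62.5 mm and 10.7 degrees, less where a joint would pass 70% of its speed; a pose out of reach is approached as far as the arm can. A call with a gripper value outside its range is refused whole. The fingers move at their own pace and stop on an object; the grip force is fixed at half the most. Time passes only in rows, so rows that repeat a pose let the fingers close. It gives the time, the measured TCP pose, the force, the opening and the grip force at its end, in the units of the state.
- read_state(): the state, without advancing time (a new reading comes with each control period).
- capture(name): name is "side" or "top"; returns a dict with "color" (480x640x3 uint8, blue, green, red), "fovy" (degrees; the focal length in pixels is half the picture's height over the tangent of half this angle, whatever the lens; pixels are square), "cx", "cy" (the principal point, pixels), "camera_from_world" (4x4, takes a point from world to camera coordinates). Camera axes: x right, y up, looking along -z (the intrinsics and any distortion apply to the point x, -y, -z); pixel columns grow to the right and rows downward; lengths in m; the calibration is good to about 2 mm. A picture is of the moment at which its call begins. There is no depth.
- hand_in(): hands the job in; it is judged then, once.
The state is a dict: "time_s": time; "joint_positions": joint angles; "qvel": joint speeds; "tau": joint torques, N m; "position": TCP position; "tcp_rot": TCP orientation; "force": force on the tool from outside, world axes, zero at the start; "moment": the same for the moment, N m; "opening": opening from 0.0 (shut) to 1.0 (fully open); "grasp_force": force on a finger pad.
Only numpy, scipy, OpenCV 4.12 (cv2) and the standard library are available. Lean on these libraries where they do the work, as an engineer would, in place of code of your own. Each camera call takes 0.05 s, during which the arm holds its last target. There are 200 camera calls.

### The job

Put the returned contactor away in the dust-covered tray without picking it up: press the flap's side paddle down with one fingertip and keep it down so the spring flap stays open, while the other fingertip pushes the contactor along the guides until it is wholly inside the pocket. Then take the fingers away so that the flap springs fully shut over it. Do not lift or tip the contactor, and leave the carton, the can and the tape roll where they are.

Things in the scene. Friction and masses are not known exactly. Their poses are not given: they have to be found in the camera images.
- tray: Grey steel returns tray fixed to the counter. Origin: middle of the pocket's mouth, at counter level; x points into the pocket (the pushing direction), y left of x, z up. All mm below are in this frame. Floor plate: x -127 to 98, top at z 10. In front of the mouth an open apron lies between two guide strips, x -125 to -13, 42 apart inside (y -21 to 21), tops at z 22.
- pocket (a point): Middle of the pocket's floor, at tray x 47, y 0, z 10. The pocket runs from x 0 to its back wall at x 95 and is 42 wide (y -21 to 21); its 3 mm side walls begin at x -13, tops at z 46. The flap's cover lies over it.
- flap (a joint): Sprung aluminium flap: cover and paddle in one piece on a hinge line parallel to tray x at y -27, z 50. 0 = shut, 1.5 rad = open stop. The spring shuts it when let go; pressing the paddle takes about 2 N at first, 6 to 8 N fully open. From 0.7 rad the contactor passes; from 1.3 rad an upright finger has room in the pocket at y 0 to 21 too.
- cover (a point): Middle of the cover's free edge, at tray x 48, y 25, z 50 when shut; moves with the flap. The cover, 3 mm thick, spans x -1 to 98 and reaches 52 from the hinge; level at 0 rad, almost upright at 1.4, top then at z 102. At the mouth (x 0 to 3) a lip hangs from it, 4 to 26 from the hinge, bottom at z 36.5 when shut: it bars the contactor.
- paddle (a point): Middle of the paddle, at tray x -36, y -54, z 74 when shut; moves with the flap. A 3 mm plate, x -124 to 52, 2 to 66 from the hinge on its -y side, rising outwards at 42 degrees when shut, level at 0.73 rad. A fingertip coming down at y -63 meets it at z about 85 and has it at about 1.4 rad at z 28, the cover then clear; it can slide along the paddle in x.
- contactor_mid (a point): Centre of the contactor, a white and grey switching block 50 mm long (x), 36 wide, 33 tall (lower 24 full width, top 9 only 22 wide), 0.11 to 0.22 kg. It stands upright on the apron between the guides, axes nearly along the tray's, its centre 40 to 75 before the mouth; this point is 16 above its underside (tray z 26). Flat ends; slides easily.
- carton_mid (a point): Centre of a bystander cardboard carton 80 x 55 x 40 mm standing on the counter; not to be moved.
- oil_can_mid (a point): Centre of a bystander metal can, 52 mm across, 120 mm tall, standing on the counter; not to be moved.
- tape_mid (a point): Centre of a bystander roll of black tape lying flat, 90 mm across, 24 mm tall; not to be moved.
Not all that is in view belongs to the job. Of the things that look like the part that bears contactor_mid, the middle-sized one is meant.

How it is judged:
By the outcome, as a careful person would: the job done as asked, in the order asked, and still so for the second after the job is handed in, with the robot touching nothing.
It also fails if it takes over 45 s, if anything falls off the work surface, if the arm or the gripper's body presses on something with over 40 N, if the wrist force passes 120 N, or if a joint passes its speed limit or range.

## Working session

There is one attempt and no reset: what is moved stays moved. The work goes in short steps, Python scripts to look and compute and a tool call to move; the robot and the scene stay as the last step left them, time stands still between calls to the robot, and variables do not carry over. Pictures are saved under pics/ and viewed, at most 10 in all, crops included, and the job is handed in when it is done.

Besides the shell and the picture viewer there is one more tool, called after "Request:" as name(argument=value, ...) on one line, values as JSON. jog_arm: Moves the arm, as the interface text tells. Its arguments: {"type":"object","properties":{"delta_pos":{"type":"array"},"turn":{"type":"array"},"grip":{"type":"array"}},"required":["delta_pos","turn","grip"]}

```bash
mkdir -p pics; ls; python3 - <<'E'
from rig import *
import cv2,json
s=read_state();print({k:s[k] for k in('time_s','position','opening','force')});print(s['tcp_rot'])
for n in('side','top'):
    c=capture(n);cv2.imwrite(f'pics/{n}0.png',c['color']);print(n,[k for k in c],c['fovy'],c['cx'],c['cy'],c['camera_from_world'])
    print({k:c[k] for k in c if k not in('color','fovy','cx','cy','camera_from_world')})
E
```

```text
pics
{'time_s': 0.0, 'position': array([ 0.22401112, -0.58270088,  0.22155479]), 'opening': 1.0003843730951518, 'force': array([0.98197495, 0.51040874, 0.20427213])}
[[ 9.33506490e-01  3.58560296e-01 -3.83091891e-04]
 [ 3.58560269e-01 -9.33504141e-01  2.13336783e-03]
 [ 4.07323135e-04 -2.12887425e-03 -9.99997651e-01]]
side ['color', 'fovy', 'cx', 'cy', 'camera_from_world'] 53.16269843750193 319.61180038751786 241.3198034019135 [[-0.84323088 -0.53754817 -0.0019114   0.52066453]
 [ 0.39150398 -0.61656585  0.68306016 -0.27453549]
 [-0.36835624  0.5752291   0.73035961 -0.55720649]
 [ 0.          0.          0.          1.        ]]
{}
top ['color', 'fovy', 'cx', 'cy', 'camera_from_world'] 56.858512348929715 315.4013438709716 239.1277972447203 [[-0.06590159 -0.99782346  0.00230605  0.04899255]
 [ 0.97427498 -0.06384683  0.21612922 -0.57296691]
 [-0.21551157  0.01648999  0.97636205 -0.61420859]
 [ 0.          0.          0.          1.        ]]
{}
```

View pics/side0.png

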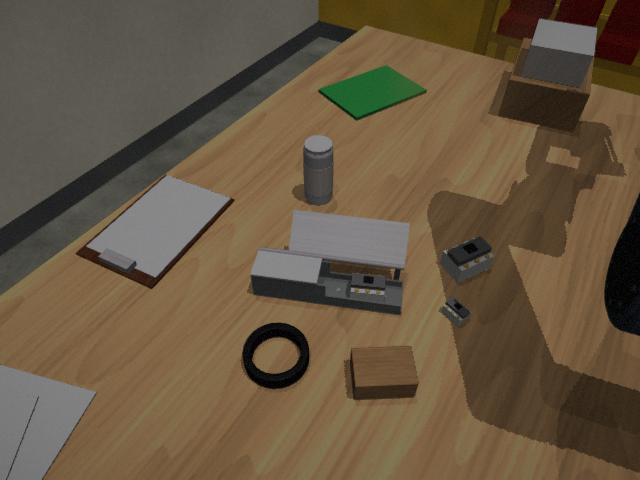

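View pics/top0.png

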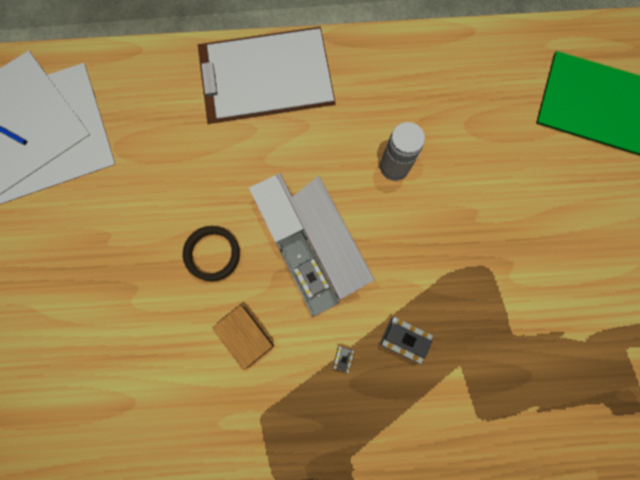

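The lookalikes are at top-view pixels (312,278) on the tray apron, (407,340), which is larger, and (343,359), which is smaller. The one on the apron is middle-sized and matches the description. I'll enlarge crops of both views to confirm this and read the corners.

```bash
python3 - <<'E'
import cv2
t=cv2.imread('pics/top0.png')[168:322,240:385];cv2.imwrite('pics/topc.png',cv2.resize(t,None,fx=3.85,fy=3.85,interpolation=cv2.INTER_CUBIC))
t=cv2.imread('pics/side0.png')[205:320,245:415];cv2.imwrite('pics/sidec.png',cv2.resize(t,None,fx=4.5,fy=4.5,interpolation=cv2.INTER_CUBIC))
E
```

```text
(no output)
```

View pics/topc.png

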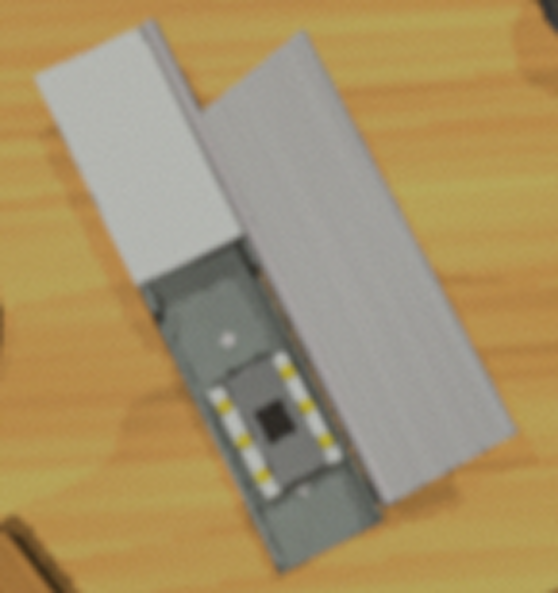

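View pics/sidec.png

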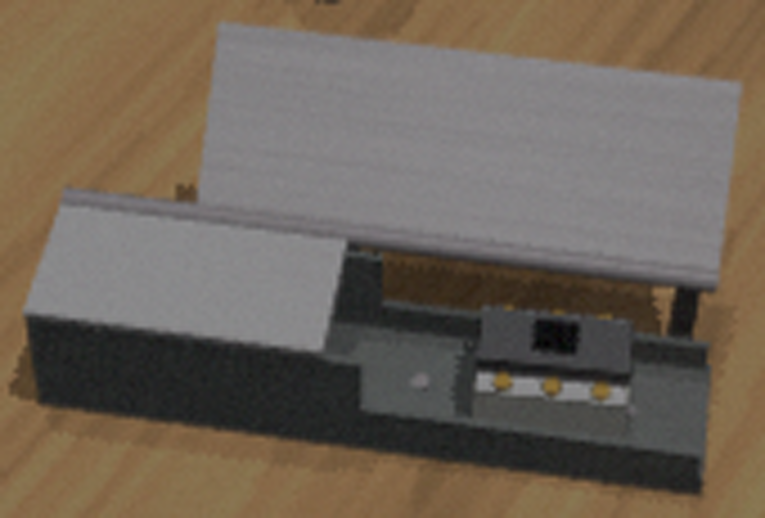

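The crops confirm it: the middle-sized contactor stands on the apron with its black square at crop pixel (275,421) in the top view and (556,335) in the side view. The cover and paddle corners are clear in both. Next I'll fit the tray pose from those corners.

```bash
cat > h.py <<'E'
import numpy as np
from rig import *
def proj(c,P):
    P=np.atleast_2d(P);M=c['camera_from_world'];q=P@M[:3,:3].T+M[:3,3]
    f=240/np.tan(np.radians(c['fovy']/2));return np.c_[c['cx']-f*q[:,0]/q[:,2],c['cy']+f*q[:,1]/q[:,2]]
def ray(c,uv,z):
    M=c['camera_from_world'];f=240/np.tan(np.radians(c['fovy']/2))
    d=M[:3,:3].T@np.array([(uv[0]-c['cx'])/f,-(uv[1]-c['cy'])/f,-1]);o=-M[:3,:3].T@M[:3,3]
    return o+d*(z-o[2])/d[2]
E
python3 - <<'E'
from h import *
from scipy.optimize import least_squares
ct,cs=capture('top'),capture('side')
tp=lambda p:(np.array(p)+.5)/3.85-.5+[240,168]
sp=lambda p:(np.array(p)+.5)/4.5-.5+[245,205]
T=[([38,77],[98,25,51.5]),([137,284],[-1,25,51.5]),([302,30],[52,-76,94]),([517,432],[-124,-76,94]),([388,503],[-124,-28.5,52])]
S=[([27,314],[98,25,51.5]),([325,349],[-1,25,51.5]),([740,83],[-124,-76,94]),([219,24],[52,-76,94])]
def w(p,P):
    c,s=np.cos(p[2]),np.sin(p[2]);P=np.array(P,float)/1000
    return np.c_[p[0]+c*P[:,0]-s*P[:,1],p[1]+s*P[:,0]+c*P[:,1],P[:,2]+p[3]]
def r(p):
    return np.r_[(proj(ct,w(p,[b for a,b in T]))-[tp(a) for a,b in T]).ravel(),(proj(cs,w(p,[b for a,b in S]))-[sp(a) for a,b in S]).ravel()]
s=least_squares(r,[.5,0,.5,0],loss='soft_l1');p=s.x;print(p,np.degrees(p[2]));print(r(p).reshape(-1,2).round(1))
np.save('tray.npy',p)
def tr(W):
    d=W[:2]-p[:2];c,sn=np.cos(p[2]),np.sin(p[2]);return np.round(1000*np.array([c*d[0]+sn*d[1],-sn*d[0]+c*d[1],W[2]]),1)
print('sq top',tr(ray(ct,tp([275,421]),.043)),'side',tr(ray(cs,sp([556,335]),.043)))
for q in([278,352],[212,390],[340,460],[270,498]):print('shoulder',tr(ray(ct,tp(q),.034)))
for q in([281,572],[382,518]):print('plate front',tr(ray(ct,tp(q),.022)))
E
```

```text
[ 0.58756184  0.05059227  0.39732053 -0.00144405] 22.764789690502013
[[-0.7  0.2]
 [ 0.3  0.8]
 [ 0.5  0.7]
 [-0.1  0.6]
 [ 2.  -0.4]
 [-1.2 -0.6]
 [-0.9  0.5]
 [-0.1  0.1]
 [-0.1 -0.4]]
sq top [-73.5  -0.6  43. ] side [-74.4  -0.   43. ]
shoulder [-47.5 -14.9  34. ]
shoulder [-49.6  16.2  34. ]
shoulder [-98.3 -17.6  34. ]
shoulder [-99.4  14.5  34. ]
plate front [-127.1   23.5   22. ]
plate front [-126.1  -23.1   22. ]
```

```bash
cat >> h.py <<'E'
p=np.load('tray.npy');C,S=np.cos(p[2]),np.sin(p[2])
def tr(W):
    d=np.array(W[:2])-p[:2];return np.round(1000*np.array([C*d[0]+S*d[1],-S*d[0]+C*d[1],W[2]]),1)
def wo(x,y):return p[:2]+np.array([C*x-S*y,S*x+C*y])/1000
E
python3 - <<'E'
from h import *
c=capture('top');s=read_state()
for uv,z in(([407,137],.12),([396,168],0.01),([243,336],.04),([211,253],.024),([407,340],.04),([343,359],.01)):print(uv,tr(ray(c,uv,z)))
print('tool',tr(s['position']))
for x,y in((-112,-22.5),(-40,-22.5),(8,-22.5)):print(x,y,wo(x,y),100*(wo(x,y)-[.224,-.583]))
print('1cm along x',C,S,'along y',-S,C)
E
```

```text
[407, 137] [  39.3 -214.7  120. ]
[396, 168] [  33.4 -215.6   10. ]
[243, 336] [-107.4  130.6   40. ]
[211, 253] [ 35.1 124.7  24. ]
[407, 340] [-222.9  -87.5   40. ]
[343, 359] [-206.5   10.2   10. ]
tool [-580.3 -443.7  222.1]
-112 -22.5 [ 0.49299287 -0.01349329] [26.89928717 56.95067078]
-40 -22.5 [0.55938415 0.01436704] [33.53841523 59.73670355]
8 -22.5 [0.60364501 0.03294059] [37.96450061 61.59405872]
1cm along x 0.9221011197138261 0.3869489953760161 along y -0.3869489953760161 0.9221011197138261
```

Request:
jog_arm(delta_pos=[[26.9, 56.95, 0], [26.9, 56.95, 0], [26.9, 56.95, 0], [26.9, 56.95, 0], [26.9, 56.95, 0], [26.9, 56.95, 0], [26.9, 56.95, 0], [26.9, 56.95, 0], [26.9, 56.95, 0], [26.9, 56.95, 0], [26.9, 56.95, 0], [26.9, 56.95, 0]], turn=[1.8, 1.8, 1.8, 1.8, 1.8, 1.8, 1.8, 1.8, 1.8, 1.8, 1.8, 1.8], grip=[0.47, 0.47, 0.47, 0.47, 0.47, 0.47, 0.47, 0.47, 0.47, 0.47, 0.47, 0.47])

```text
time_s: 1.75
position: [0.4929, -0.0137, 0.2224]
tcp_rot: [[0.921, 0.389, -0.001], [0.389, -0.921, -0.0], [-0.001, 0.0, -1.0]]
force: [-0.8, -0.2, 0.6]
opening: 0.528
grasp_force: 0.0
```

Next I'll descend to just above the paddle, with the tip at z about 110 mm, and check the alignment.

Request:
jog_arm(delta_pos=[[0, 0, -5], [0, 0, -10], [0, 0, -11.3], [0, 0, -11.3], [0, 0, -11.3]], turn=[0, 0, 0, 0, 0], grip=[0.47, 0.47, 0.47, 0.47, 0.47])

```text
time_s: 2.38
position: [0.4945, -0.0148, 0.1111]
tcp_rot: [[0.922, 0.387, 0.003], [0.387, -0.922, -0.001], [0.003, 0.002, -1.0]]
force: [-1.0, 0.1, -0.0]
opening: 0.532
grasp_force: 0.0
```

```bash
python3 - <<'E'
from h import *
import cv2
s=read_state();print(tr(s['position']),s['opening'],s['force'])
a=capture('side')['color'][150:330,230:430]
b=capture('top')['color'][160:340,220:420]
cv2.imwrite('pics/ab1.png',cv2.resize(np.hstack([a,b]),None,fx=2,fy=2,interpolation=cv2.INTER_CUBIC))
E
```

```text
[-111.1  -24.3  111.1] 0.5324478903007251 [-1.00915708  0.12604544 -0.0271023 ]
```

View pics/ab1.png

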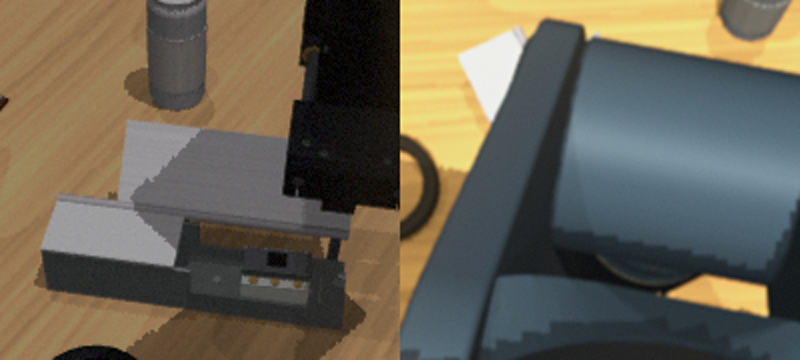

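The side view shows the fingers above the near end of the paddle at left-pane pixel (320,205), with the contactor ahead of them at (275,275). Now I'll press down, with a slight shift back for clearance.

Request:
jog_arm(delta_pos=[[-0.18, 0.03, -0.8], [-0.18, 0.03, -1.6], [-0.18, 0.03, -2.4], [-0.18, 0.03, -3.2], [-0.18, 0.03, -4.0], [-0.18, 0.03, -4.6], [-0.18, 0.03, -5.2], [-0.18, 0.03, -5.8], [-0.18, 0.03, -6.3], [-0.18, 0.03, -6.8], [-0.18, 0.03, -6.8]], turn=[0, 0, 0, 0, 0, 0, 0, 0, 0, 0, 0], grip=[0.47, 0.47, 0.47, 0.47, 0.47, 0.47, 0.47, 0.47, 0.47, 0.47, 0.47])

```text
time_s: 3.85
position: [0.4922, -0.0137, 0.042]
tcp_rot: [[0.922, 0.388, 0.002], [0.388, -0.922, -0.0], [0.002, 0.001, -1.0]]
force: [-0.0, -0.2, 9.8]
opening: 0.528
grasp_force: 4.3
```

```bash
python3 - <<'E'
from h import *
import cv2
s=read_state();print(tr(s['position']),s['opening'],s['force'],s['moment'])
a=capture('side')['color'][170:330,230:430]
cv2.imwrite('pics/ab2.png',cv2.resize(a,None,fx=3.7,fy=3.7,interpolation=cv2.INTER_CUBIC))
E
```

```text
[-112.8  -22.3   42. ] 0.5281410028720736 [-0.02885195 -0.24588672  9.78530659] [-0.23991971 -0.00114108 -0.00471793]
```

View pics/ab2.png

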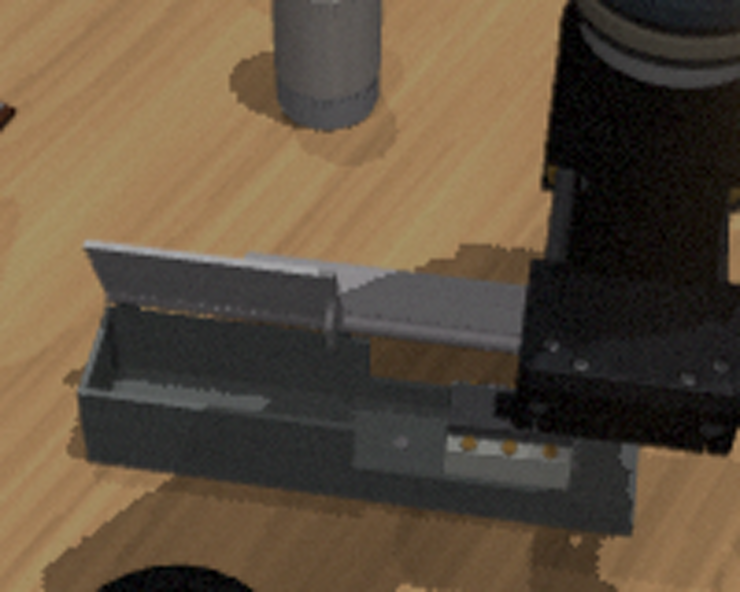

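The flap is well open: its cover edge runs from crop pixel (87,243) to (335,275). The contactor still stands at (505,460). I'll get the flap angle from those edge pixels.

```bash
python3 - <<'E'
from h import *
c=capture('side')
for th in(1.1,1.2,1.3,1.4,1.5):
    y,z=-27+52*np.cos(th),50+52*np.sin(th)
    q=[[*wo(x,y),z/1000] for x in(98,-1)];print(th,round(y,1),round(z,1),((proj(c,q)-[230,170])*3.7).round())
E
```

```text
1.1 -3.4 96.3 [[ 78. 252.]
 [330. 284.]]
1.2 -8.2 98.5 [[ 81. 240.]
 [332. 271.]]
1.3 -13.1 100.1 [[ 84. 228.]
 [334. 259.]]
1.4 -18.2 101.2 [[ 87. 217.]
 [336. 247.]]
1.5 -23.3 101.9 [[ 90. 206.]
 [339. 237.]]
```

The flap is at about 1.2 rad with the tip at z 42, so z 35.5 gives about 1.4 rad and leaves the gripper body about 4 mm above the cover. I'll press that far and push the first 70 mm.

Request:
jog_arm(delta_pos=[[0, 0, -0.35], [0, 0, -0.65], [0.46, 0.19, -0.65], [0.92, 0.39, -0.65], [1.57, 0.66, -0.65], [2.21, 0.93, -0.65], [2.95, 1.24, -0.65], [3.69, 1.55, -0.65], [4.43, 1.86, -0.65], [5.16, 2.17, -0.65], [5.9, 2.48, -0.65], [6.45, 2.71, -0.65]], turn=[0, 0, 0, 0, 0, 0, 0, 0, 0, 0, 0, 0], grip=[0.47, 0.47, 0.47, 0.47, 0.47, 0.47, 0.47, 0.47, 0.47, 0.47, 0.47, 0.47])

```text
time_s: 5.45
position: [0.55, 0.0115, 0.0349]
tcp_rot: [[0.921, 0.39, -0.013], [0.39, -0.921, -0.002], [-0.013, -0.003, -1.0]]
force: [-10.1, -11.6, 12.3]
opening: 0.531
grasp_force: 8.0
```

```bash
python3 - <<'E'
from h import *
import cv2
s=read_state();print(tr(s['position']),s['opening'],s['force'],s['moment'])
a=capture('side')['color'][170:330,230:430]
cv2.imwrite('pics/ab3.png',cv2.resize(a,None,fx=3.7,fy=3.7,interpolation=cv2.INTER_CUBIC))
E
```

```text
[-49.7 -21.5  34.9] 0.530793891887983 [-10.09787493 -11.58231609  12.27734694] [-2.02819279  1.86447948 -0.0338599 ]
```

View pics/ab3.png

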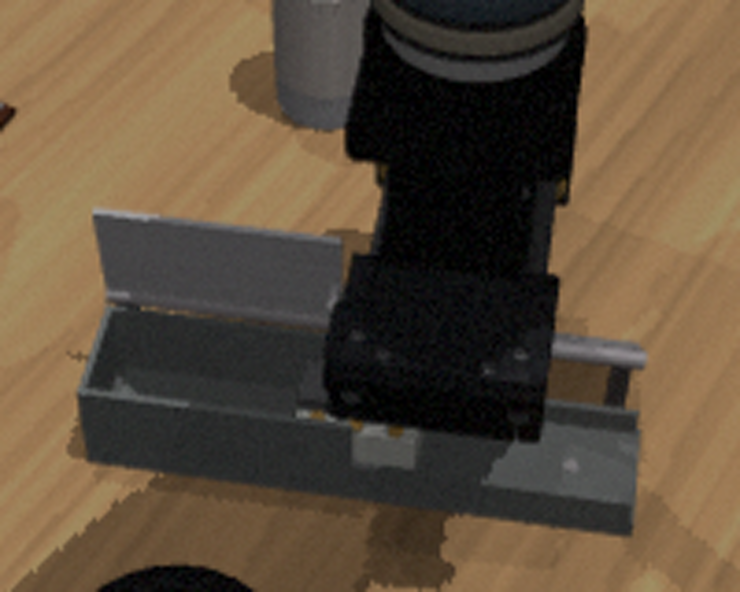

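The contactor has moved about 60 mm and is entering the mouth, with gold dots at (318,412), (357,425) and (397,432). The flap is at about 1.45 rad. The tool lags about 6 mm with a 14 N drag, so I'll let it settle before pushing on.

Request:
jog_arm(delta_pos=[[0, 0, 0], [0, 0, 0]], turn=[0, 0], grip=[0.47, 0.47])

```text
time_s: 5.75
position: [0.5517, 0.0119, 0.0349]
tcp_rot: [[0.921, 0.389, -0.009], [0.389, -0.921, -0.002], [-0.009, -0.002, -1.0]]
force: [-8.2, -8.2, 9.4]
opening: 0.535
grasp_force: 6.0
```

```bash
python3 - <<'E'
from h import *
s=read_state();print(tr(s['position']),s['opening'],s['force'],s['moment'],s['tau'].round(1),s['joint_positions'].round(1))
c=capture('side')
for d in ([-40,11,43],[10,11,43],[10,18,34],[-40,18,34]):print(d,((proj(c,[*wo(d[0],d[1]),d[2]/1000])-[230,170])*3.7).round())
# body front edge at z 105
for d in ([-12,-22,101],[-87,-22,101],[-12,70,105],[-87,70,105],[-1,-20,101.5]):print(d,((proj(c,[*wo(d[0],d[1]),d[2]/1000])-[230,170])*3.7).round())
E
```

```text
[-48.1 -21.8  34.9] 0.5348225520096236 [-8.15534174 -8.17241703  9.37480662] [-1.69595546  1.28837326 -0.10588477] [  4.7 -39.4 -11.1   1.9  -1.7  -0.1] [-10.3  41.1 100.1  -0.3  39.3  57.1]
[-40, 11, 43] [[421. 414.]]
[10, 11, 43] [[297. 397.]]
[10, 18, 34] [[294. 425.]]
[-40, 18, 34] [[418. 441.]]
[-12, -22, 101] [[366. 244.]]
[-87, -22, 101] [[561. 268.]]
[-12, 70, 105] [[325. 424.]]
[-87, 70, 105] [[540. 453.]]
[-1, -20, 101.5] [[337. 243.]]
```

The resistance acts at fingertip height and mostly on the paddle side, so it looks like paddle friction rather than a jam. I'll continue gently, about 1 mm higher to keep the body clear of the cover.

Request:
jog_arm(delta_pos=[[0.46, 0.19, 0.1], [0.92, 0.39, 0.1], [1.38, 0.58, 0.1], [1.84, 0.77, 0.1], [2.3, 0.97, 0.1], [2.76, 1.16, 0.1], [2.76, 1.16, 0.1]], turn=[0, 0, 0, 0, 0, 0, 0], grip=[0.47, 0.47, 0.47, 0.47, 0.47, 0.47, 0.47])

```text
time_s: 6.68
position: [0.581, 0.0231, 0.0358]
tcp_rot: [[0.921, 0.389, -0.006], [0.389, -0.921, -0.003], [-0.006, 0.0, -1.0]]
force: [-4.5, -7.6, 5.9]
opening: 0.533
grasp_force: 4.8
```

```bash
python3 - <<'E'
from h import *
import cv2
s=read_state();print(tr(s['position']),s['opening'],s['force'],s['moment'])
a=capture('side')['color'][170:330,230:430]
cv2.imwrite('pics/ab4.png',cv2.resize(a,None,fx=3.7,fy=3.7,interpolation=cv2.INTER_CUBIC))
E
```

```text
[-16.6 -22.8  35.8] 0.532968557577763 [-4.49207832 -7.56635202  5.93587353] [-1.53625969  0.71827603 -0.04559316]
```

View pics/ab4.png

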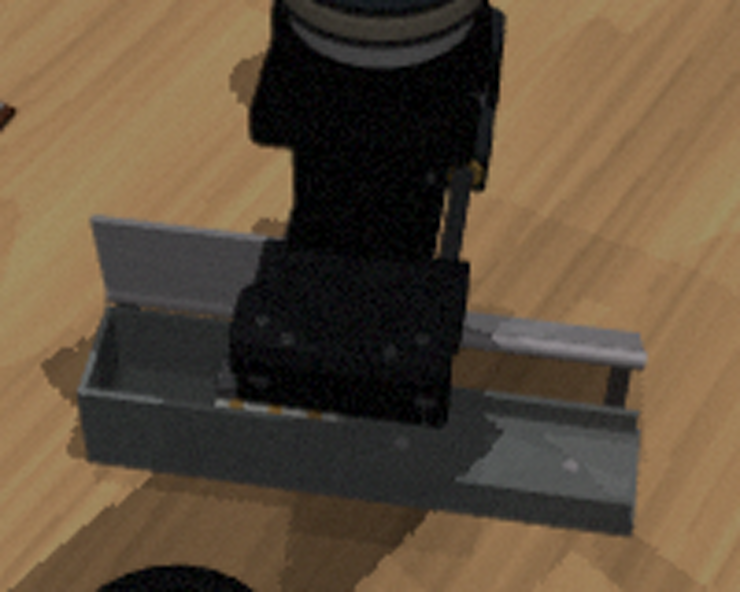

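The contactor keeps sliding in, with gold dots at (237,405) to (318,415), and the flap stays at about 1.4 rad with the body clear above the cover. I'll do the last 26 mm now.

Request:
jog_arm(delta_pos=[[0.37, 0.15, 0], [0.74, 0.31, 0], [1.11, 0.46, 0], [1.47, 0.62, 0], [1.84, 0.77, 0], [2.2, 0.93, 0], [2.4, 1.0, 0], [2.4, 1.0, 0]], turn=[0, 0, 0, 0, 0, 0, 0, 0], grip=[0.47, 0.47, 0.47, 0.47, 0.47, 0.47, 0.47, 0.47])

```text
time_s: 7.72
position: [0.6045, 0.0328, 0.0357]
tcp_rot: [[0.921, 0.389, -0.007], [0.389, -0.921, -0.003], [-0.008, 0.0, -1.0]]
force: [-6.5, -8.5, 5.8]
opening: 0.53
grasp_force: 4.9
```

```bash
python3 - <<'E'
from h import *
import cv2
s=read_state();print(tr(s['position']),s['opening'],s['force'],s['moment'])
a=capture('side')['color'][170:330,230:430]
cv2.imwrite('pics/ab5.png',cv2.resize(a,None,fx=3.7,fy=3.7,interpolation=cv2.INTER_CUBIC))
E
```

```text
[  8.7 -22.9  35.7] 0.5295319337068615 [-6.47903737 -8.49064121  5.79787174] [-1.58788299  0.80547544 -0.116337  ]
```

View pics/ab5.png

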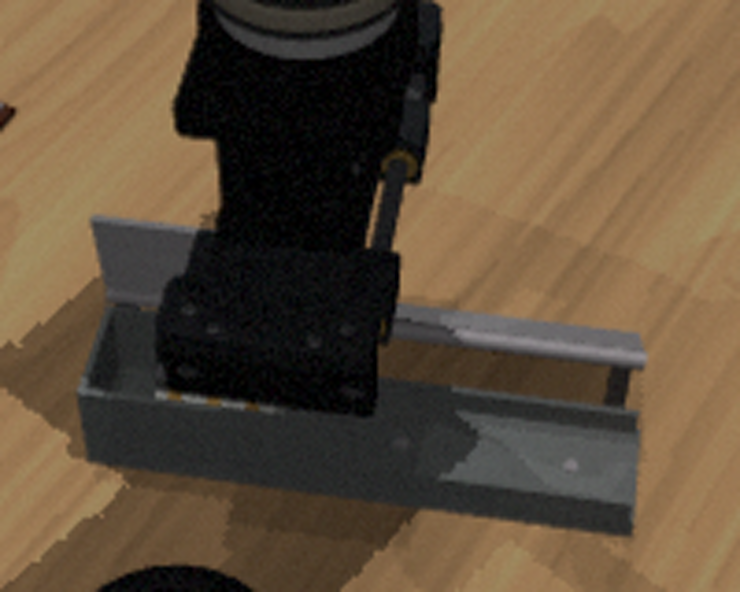

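The contactor's front end is at about (157,392), which is tray x of about 67, so its rear is about 18 mm inside the mouth. I'll withdraw along the tray at the same height with the paddle held down, then rise so the flap shuts.

Request:
jog_arm(delta_pos=[[-0.5, -0.21, 0], [-1.1, -0.46, 0], [-1.9, -0.8, 0], [-2.7, -1.13, 0], [-3.5, -1.47, 0], [-4.3, -1.8, 0], [-5.1, -2.14, 0], [-5.7, -2.39, 0], [-5.7, -2.39, 0], [-5.7, -2.39, 0]], turn=[0, 0, 0, 0, 0, 0, 0, 0, 0, 0], grip=[0.47, 0.47, 0.47, 0.47, 0.47, 0.47, 0.47, 0.47, 0.47, 0.47])

```text
time_s: 9.02
position: [0.5567, 0.0095, 0.038]
tcp_rot: [[0.922, 0.388, 0.014], [0.388, -0.922, -0.003], [0.011, 0.008, -1.0]]
force: [5.2, -1.6, 6.2]
opening: 0.528
grasp_force: 4.0
```

Request:
jog_arm(delta_pos=[[0, 0, 0.6], [0, 0, 1.2], [0, 0, 1.8], [0, 0, 2.5], [0, 0, 3.2], [0, 0, 4.0], [0, 0, 5.0], [0, 0, 6.5], [0, 0, 8.5], [0, 0, 11], [0, 0, 14], [0, 0, 17]], turn=[0, 0, 0, 0, 0, 0, 0, 0, 0, 0, 0, 0], grip=[0.47, 0.47, 0.47, 0.47, 0.47, 0.47, 0.47, 0.47, 0.47, 0.47, 0.47, 0.47])

```text
time_s: 10.52
position: [0.5503, 0.0111, 0.2077]
tcp_rot: [[0.922, 0.388, 0.0], [0.388, -0.922, -0.0], [0.0, 0.0, -1.0]]
force: [0.6, -1.1, 0.1]
opening: 0.529
grasp_force: 0.0
```

Request:
jog_arm(delta_pos=[[-4, -5, 0], [-8, -10, 0], [-12, -15, 0], [-14, -20, 0], [-14, -25, 0], [-14, -25, 0], [-14, -25, 0]], turn=[0, 0, 0, 0, 0, 0, 0], grip=[0.47, 0.47, 0.47, 0.47, 0.47, 0.47, 0.47])

```text
time_s: 11.4
position: [0.4099, -0.2383, 0.2063]
tcp_rot: [[0.922, 0.387, -0.001], [0.387, -0.922, 0.001], [-0.0, -0.001, -1.0]]
force: [0.5, 0.2, -0.1]
opening: 0.529
grasp_force: 0.0
```

```bash
python3 - <<'E'
from h import *
import cv2
s=read_state();print(s['time_s'],s['position'],s['force'])
a=capture('side')['color'][120:410,230:430]
b=capture('top')['color'][110:400,180:440]
cv2.imwrite('pics/ab6.png',cv2.resize(np.hstack([a,b]),None,fx=1.7,fy=1.7,interpolation=cv2.INTER_CUBIC))
E
```

```text
11.4 [ 0.40991905 -0.23832967  0.20628334] [ 0.45420499  0.21438412 -0.06834572]
```

View pics/ab6.png

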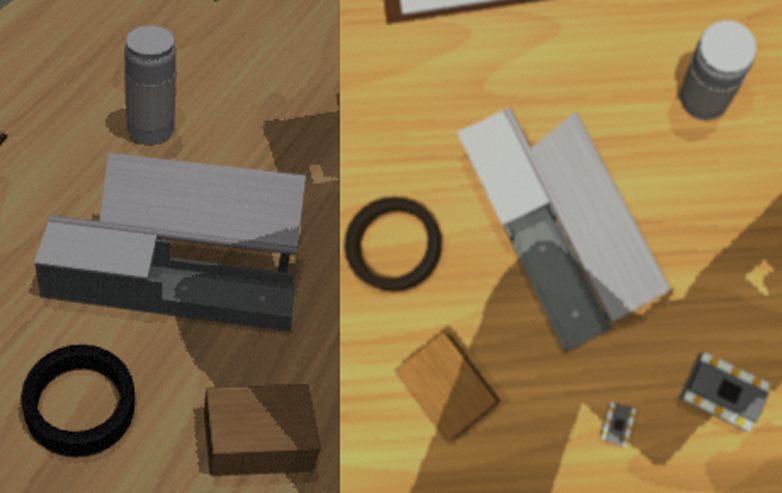

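The apron is empty. The cover lies level as it did at the start, with its mouth edge from (155,235) to (150,278) in the left pane. The carton, can and tape roll look unmoved and the robot is clear, so I'm handing in.

```bash
python3 -c "
from rig import *
print(hand_in())"
```

```text
the job is handed in; nothing more can be done
None
```

I handed the job in at 11.4 s: the contactor is in the pocket with its rear about 18 mm past the mouth, the flap looks fully shut over it, and the carton, can and tape roll look unmoved; no verdict was returned.

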